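# Pack the nested pots and prove the case lid is caught

### The arm

A 6-joint arm with a two-finger parallel gripper is mounted at the origin on the work surface. World frame = base frame: x ahead of the robot, y to its left, z up, the work surface at z = 0. Lengths are in m, angles in rad, forces in N, time in s.
With the tool pointing down it reaches from about 0.3 to 0.75 m from the base axis. Payload 8.5 kg.
Tool frame: the origin (TCP) lies at the very end of the fingers, on their centre line; the grasp point (between the pads) lies 19 mm behind it; z points along the fingers, y is the direction in which the jaws open and shut (so a half turn about z gives the same grasp; the last joint's range is limited). The gripper opens to 85 mm and grips with 20 to 120 N. Pads are 22 mm wide; open, the fingers measure 114 mm over their backs; the gripper's body (76 mm by 85 mm) begins 54 mm behind the grasp point. The pads swing forward as they close: fully open they stand 13 mm farther back than shut.
Start: joints at [-1.528, 0.381, 1.297, -0, 1.464, -0.215], TCP at [0.14, -0.532, 0.231] pointing down, gripper open.
Joint ranges: [-3.11, 3.11], [-0.89, 2.33], [0.22, 2.48], [-1.42, 4.56], [0.17, 2.85], [-2.88, 2.88]. Speed limits (rad/s): [2.39, 2.39, 3.14, 3.14, 3.14, 3.14].

### API

Orientations are given as a unit quaternion [w, x, y, z].
In Python, from bench import sense, snapshot, job_done gives the robot as it stands.
- The arm moves only by the shell command python3 -m jog 'ROWS'. ROWS is JSON, a list of rows, each an object of numbers: "hand": the finger opening in mm, from 0 to 85.4; "x", "y", "z": the shift along the tool's x, y, z in mm; "roll": the turn about the tool's z in degrees. A call has 1 to 12 rows; each row is the pose to reach, as a shift and turn from the pose measured when the call began, along the tool's axes at that moment; what a row does not reach only later rows make up. A row lasts 1/10 s, in which the tool goes at most 50 mm and 8.59 degrees, less where a joint would pass 70% of its speed; a pose out of reach is approached as far as the arm can. A call with a gripper value outside its range is refused whole. The fingers move at their own pace and stop on an object; the grip force is fixed at half the most. Time passes only in rows, so rows that repeat a pose let the fingers close. It gives the time, the measured TCP pose, the force and the opening at its end, in the units of the state.
- sense(): the state, without advancing time (a new reading comes with each control period).
- snapshot(name): name is "side" or "top"; returns a dict with "frame" (480x640x3 uint8, blue, green, red), "fx", "fy", "cx", "cy" (pixels), "position" and "orientation" of the camera in the world. Camera axes: x right, y down, z forward; pixel columns grow to the right and rows downward; lengths in m; the calibration is good to about 2 mm. A picture is of the moment at which its call begins. There is no depth.
- job_done(): hands the job in, once; it reports no verdict.
The state is a dict: "time_s": time; "joints": joint angles; "qd": joint speeds; "joint_torque": joint torques, N m; "eef_pos": TCP position; "tcp_rot": TCP orientation; "wrist_force": force on the tool from outside, world axes, zero at the start; "ft_torque": the same for the moment, N m; "width": finger opening in m.
Only numpy, scipy, OpenCV 4.12 (cv2) and the standard library are available. Lean on these libraries where they do the work, as an engineer would, in place of code of your own. Each camera call takes 0.05 s, during which the arm holds its last target. There are 200 camera calls.

### The job

Pack up the stand's pots: set the middle-sized pot down inside the large one that stands in the open case, then set the small pot down inside the middle one. Shut the case lid and press its front edge down until the catch snaps, then prove it with a firm upward tug on the lid handle: if the lid gives, press it down again harder and tug again. Leave the lid shut and caught over the three nested pots, and do not knock the other things about.

Things in the scene. Friction and masses are not known exactly. Their poses are not given: they have to be found in the camera images.
- case: Open aluminium case fixed to the table, 260 mm (x) by 180 mm (y), walls 75 mm high and 5 mm thick, floor 8 mm thick. Origin: centre of its underside; z up. Its lid is hinged along the top of the +y wall; the catch is outside the middle of the -y wall (the front).
- lid (a joint): Lid angle (rad): 0 = fully down, 1.57 = upright, 1.9 = fully open, leaning back off the case. Stiff hinge (0.3 N m): stays where left. Lid: 0.25 kg shell 269 x 186 x 45 mm, clears the nested pots; shut, its flat top is 120 mm above the table. May be pushed shut on its outside face. Not caught, it stops at 0.03 to 0.13, looks almost shut and lifts at 4 to 8 N; caught, it has up to 0.02 of play.
- lid_hinge (a point): Middle of the hinge line, which runs along the case's x axis: at (0, 90, 75) mm in the case frame. Its axes are the lid's: with the lid shut they are parallel to the case's; the lid reaches from here 184 mm along its own -y, and its outside face is 45 mm along its own +z.
- lid_handle (a point): Middle of the lid's handle: black round bar 12 mm thick, 90 mm long along the lid's x, 35 mm off the lid's outside face (29 mm free under it), at (0, -150, 80) mm in the lid's axes from the hinge. Shut: 155 mm above the table; pinch it from above across the bar (along the case's y). A firm tug is 10 to 20 N up. If the lid gives, the bar rises and goes back towards the hinge, 1 mm for 2 up.
- tongue: Steel bar 48 mm long, 8 mm thick on the lid's front edge; origin: its middle, at (0, -192, -20) mm in the lid's axes from the hinge. It meets the spring bolt near 0.1 rad: from there the lid must be pressed down near its front edge with a force that differs from start to start, about 7 to 22 N, until the tongue snaps under the bolt, which then holds against any tug.
- catch: Catch housing with its spring bolt, a steel block 50 x 20 x 34 mm outside the front wall of the case, top 75 mm above the table; origin: middle of its inner face. Not to be handled.
- bolt (a joint): How far the spring bolt is pushed back into its housing (m): 0 = sprung out, grows to about 0.006 to 0.012 while the lid's tongue passes it, and snaps back to 0 when the lid is caught (and is 0 too while the lid is up).
- pot_large: Plain steel straight-sided pot, open at the top, 66 mm high, wall 4 mm, solid bottom 16 mm thick; origin: centre of its underside, z up through the mouth. 84 mm outside diameter, 0.3 kg. Stands loose on the floor of the case and stays there.
- pot_medium: Plain steel straight-sided pot, open at the top, 66 mm high, wall 4 mm, solid bottom 16 mm thick; origin: centre of its underside, z up through the mouth. 62 mm outside diameter, 0.2 kg. Stands on the table. Inside the large pot its rim stands 16 mm above the large one's.
- pot_small: Plain steel straight-sided pot, open at the top, 66 mm high, wall 4 mm, solid bottom 16 mm thick; origin: centre of its underside, z up through the mouth. 42 mm outside diameter, 0.12 kg. Stands on the table. Inside the middle pot its rim stands 16 mm above the middle one's.
- wheel_a: Grey polishing wheel with a hub, 50 mm diameter, 30 mm high, on the table between the middle and the small pot; bystander. Origin: centre of its underside.
- wheel_c: Another grey polishing wheel, 50 mm diameter, 30 mm high, on the table; bystander. Origin: centre of its underside. (A third, white, lies in the case.)
- stone: Whetstone 160 x 55 x 24 mm, lying on the table beyond the pots; bystander. Origin: centre of its underside.
- knife: Kitchen knife about 270 mm long and 16 mm high, lying on the table; bystander. Origin: near its middle, on the underside.
- drill: Cordless drill lying on its side, 62 mm high, on the right of the table; bystander. Origin: under its barrel.
- jar: Clear jar with a white cap, 70 mm diameter, 100 mm high, on the left of the table; bystander. Origin: centre of its underside.

How it is judged:
By the outcome, as a careful person would: the job done as asked, in the order asked, and still so for the second after the job is handed in, with the robot touching nothing.
It also fails if it takes over 72 s, if anything falls off the work surface, if the arm or the gripper's body presses on something with over 40 N, if the wrist force passes 120 N, or if a joint passes its speed limit or range.

## Working session

There is one attempt and no reset: what is moved stays moved. The work goes in short steps, Python scripts to look and compute and a shell command to move; the robot and the scene stay as the last step left them, time stands still between calls to the robot, and variables do not carry over. Pictures are saved under pics/ and viewed, about 8 in all and at most 12, crops included, and the job is handed in when it is done.

```bash
ls; mkdir -p pics; cat > h.py <<'E'
import numpy as np,cv2
from scipy.spatial.transform import Rotation as R
from bench import sense,snapshot
def q2R(q): return R.from_quat([q[1],q[2],q[3],q[0]]).as_matrix()
def cast(s,u,v,z):
    d=q2R(s["orientation"])@np.array([(u-s["cx"])/s["fx"],(v-s["cy"])/s["fy"],1.])
    p=np.array(s["position"]); return p+d*(z-p[2])/d[2]
def proj(s,P):
    c=q2R(s["orientation"]).T@(np.array(P)-np.array(s["position"]))
    return np.array([s["fx"]*c[0]/c[2]+s["cx"],s["fy"]*c[1]/c[2]+s["cy"]])
def totool(P):
    "shift mm in tool axes from the TCP to world P"
    t=sense(); return 1000*q2R(t["tcp_rot"]).T@(np.array(P)-np.array(t["eef_pos"]))
E
python3 - <<'E'
from h import *
import pickle
t=sense();print(t)
for n in("top","side"):
    s=snapshot(n);cv2.imwrite(f"pics/{n}0.png",s["frame"]);pickle.dump(s,open(n+"0.pkl","wb"))
    print(n,{k:v for k,v in s.items() if k!="frame"})
print(q2R(t["tcp_rot"]))
E
```

```text
pics
{'time_s': 0.0, 'joints': array([-1.52828124e+00,  3.81192384e-01,  1.29828053e+00, -5.42121926e-06,
        1.46359150e+00, -2.15281938e-01]), 'qd': array([-0.00033484,  0.0001353 ,  0.00065762, -0.00232354, -0.00043921,
       -0.00128766]), 'joint_torque': array([-6.04985144e-04, -4.48472428e+01, -2.31276208e+01, -2.22718641e-04,
        4.82660107e-03, -9.98887970e-06]), 'eef_pos': array([ 0.14021598, -0.5315166 ,  0.23070705]), 'tcp_rot': array([-7.33367245e-04,  9.91703776e-01,  1.28542127e-01,  6.08039029e-05]), 'wrist_force': array([0.1327327 , 0.12253738, 0.10785353]), 'ft_torque': array([-0.03396599, -0.04855871,  0.0072583 ]), 'width': 0.08521879940449387}
top {'fx': 443.06755390997404, 'fy': 443.06755390997404, 'cx': 310.1100251295033, 'cy': 241.08241744389198, 'position': array([ 0.37552163, -0.03896671,  1.33743721]), 'orientation': array([ 0.05451734, -0.70341744,  0.7067267 , -0.05262258])}
side {'fx': 534.0336080296406, 'fy': 534.0336080296406, 'cx': 319.3196802676263, 'cy': 235.92182384288796, 'position': array([ 0.33704145, -1.08657444,  0.99091595]), 'orientation': array([-0.42963934,  0.89567295, -0.10612051,  0.04380009])}
[[ 9.66953836e-01  2.54951514e-01 -6.79382502e-05]
 [ 2.54951335e-01 -9.66952768e-01  1.47019786e-03]
 [ 3.09136091e-04 -1.43893441e-03 -9.99998917e-01]]
```

View pics/top0.png

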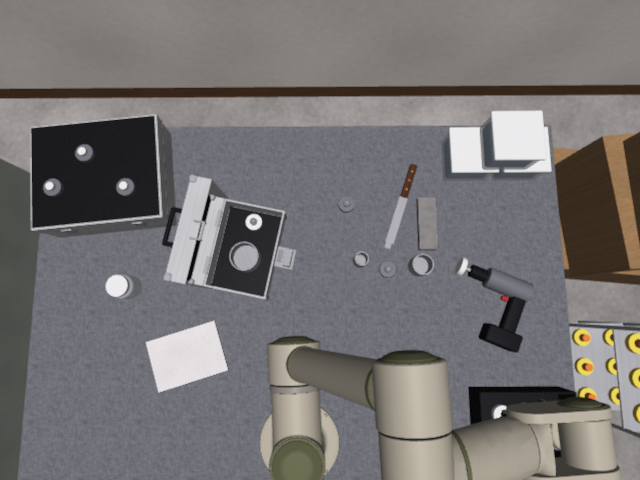

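View pics/side0.png

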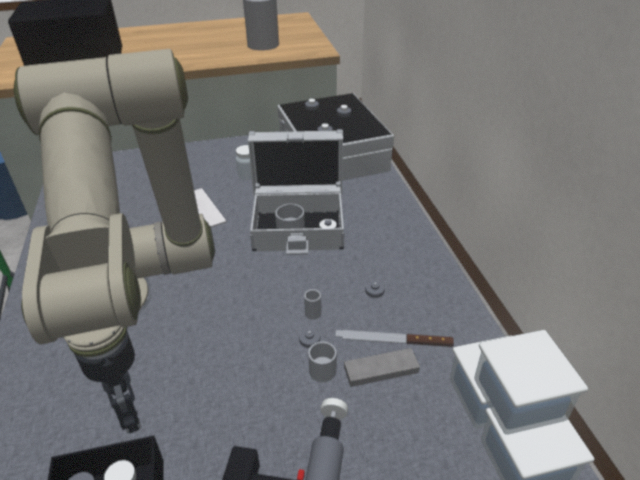

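Top view: middle pot (422,265), small pot (361,259), wheel_a (388,269), large pot (244,257), catch (285,258), lid on the left, open past upright. The side view agrees: small (313,303), middle (322,362), large (290,215). I'll enlarge these for rim measurements.

```bash
python3 - <<'E'
from h import *
import pickle
T=pickle.load(open("top0.pkl","rb"));S=pickle.load(open("side0.pkl","rb"))
f=T["frame"];c1=cv2.resize(f[170:310,160:300],None,fx=4,fy=4,interpolation=cv2.INTER_CUBIC)[:, :400+160]
c2=cv2.resize(f[240:290,345:440],None,fx=2.5,fy=2.5,interpolation=cv2.INTER_CUBIC)
c3=cv2.resize(S["frame"][280:385,290:350],None,fx=3,fy=3,interpolation=cv2.INTER_CUBIC)
out=np.zeros((560,800,3),np.uint8);out[:560,:560]=c1;out[:c2.shape[0],562:562+c2.shape[1]]=c2;out[140:140+c3.shape[0],565:565+c3.shape[1]]=c3
cv2.imwrite("pics/crop0.png",out)
# edges / circles near guesses
g=cv2.cvtColor(f,cv2.COLOR_BGR2GRAY);up=cv2.resize(g,None,fx=4,fy=4,interpolation=cv2.INTER_CUBIC)
for n,(u,v),r,z in(("med",(422,265),31,.066),("small",(361,259),21,.066),("large",(244,257),42,.074),("wa",(388,269),25,.03)):
    h=T["position"][2]-z; rp=r/1000*T["fx"]/h*4
    x0,y0=int((u-22)*4),int((v-22)*4);w=up[y0:y0+176,x0:x0+176]
    c=cv2.HoughCircles(cv2.GaussianBlur(w,(5,5),0),cv2.HOUGH_GRADIENT,1,100,param1=80,param2=8,minRadius=int(rp-3),maxRadius=int(rp+4))
    if c is None: print(n,None);continue
    a,b,rr=c[0,0];uu,vv=(a+x0+.5)/4-.5,(b+y0+.5)/4-.5
    print(n,uu,vv,"r",rr,rp,cast(T,uu,vv,z).round(4), "in side",proj(S,cast(T,uu,vv,z)).round(1))
E
```

```text
med 423.0 263.75 r 43.2 43.21123851084894 [ 0.5023 -0.3606  0.066 ] in side [322.7 352.7]
small 361.75 258.0 r 29.4 29.2721293138009 [ 0.5197 -0.1848  0.066 ] in side [312.8 295.2]
large 243.25 255.75 r 58.5 58.9149569606968 [0.527  0.1562 0.074 ] in side [289.6 211.6]
wa 388.75 268.5 r 35.2 33.88824712417707 [ 0.4922 -0.268   0.03  ] in side [309.5 332.7]
```

View pics/crop0.png

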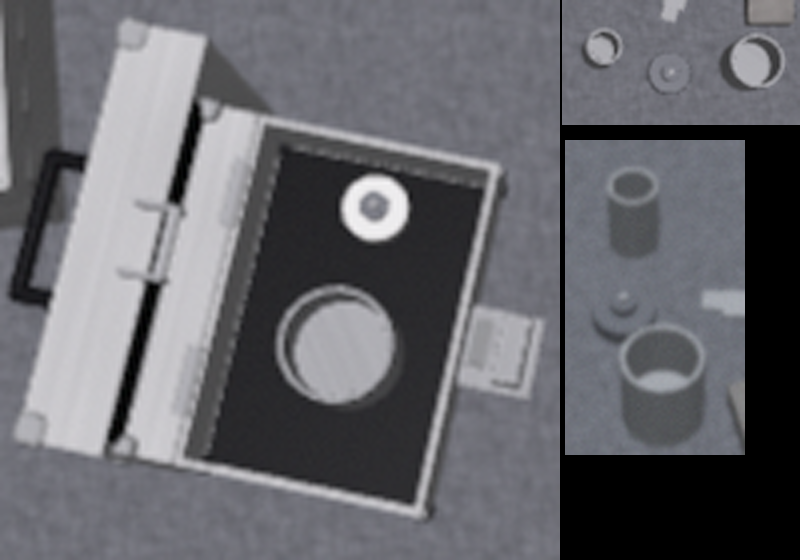

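The side view confirms the rims to within 0.5 px. Next are the case axes and the tool shift to the middle pot.

```bash
python3 - <<'E'
from h import *
import pickle
T=pickle.load(open("top0.pkl","rb"));S=pickle.load(open("side0.pkl","rb"))
a=cast(T,285,211,.075);b=cast(T,267.5,298.5,.075)
ex=(a-b)/np.linalg.norm(a-b);ey=np.array([-ex[1],ex[0],0]);C=(a+b)/2+.09*ey
print("front corners",a,b,np.linalg.norm(a-b),"yaw",np.degrees(np.arctan2(ex[1],ex[0])),"centre",C)
print("catch via top px(285.5,258)",cast(T,285.5,258,.075),"expected mid housing",C-ey*.10)
print("med",totool([.5023,-.3606,.0475]))
# side check: near-front corners & hinge
for P in([-.13,-.09,.075],[.13,-.09,.075],[0,-.1,.075]): print(P,proj(S,[*(C+ex*P[0]+ey*P[1])[:2],P[2]]).round(1))
E
```

```text
front corners [0.657489   0.03674558 0.075     ] [0.4048542  0.08519385 0.075     ] 0.2572383644854133 yaw -10.85592442312289 centre [0.5481222  0.14935906 0.075     ]
catch via top px(285.5,258) [0.5197739  0.03474768 0.075     ] expected mid housing [0.5292882  0.05114868 0.075     ]
med [393.64836986 -72.75402346 183.48725069]
[-0.13, -0.09, 0.075] [250.4 232.4]
[0.13, -0.09, 0.075] [344.2 229.2]
[0, -0.1, 0.075] [297.5 233. ]
```

```bash
python3 -m jog '[{"hand":85,"x":45,"y":-8,"z":0},{"x":90,"y":-17,"z":10},{"x":135,"y":-25,"z":20},{"x":180,"y":-33,"z":35},{"x":225,"y":-42,"z":50},{"x":270,"y":-50,"z":65},{"x":315,"y":-58,"z":80},{"x":355,"y":-66,"z":90},{"x":380,"y":-71,"z":90},{"x":393,"y":-73,"z":90},{"x":393.6,"y":-72.8,"z":90},{"x":393.6,"y":-72.8,"z":90}]'
python3 - <<'E'
from h import *
print(totool([.5023,-.3606,.0475]), sense()["width"])
E
```

```text
[393.64836986 -72.75402346 183.48725069] 0.08516651906174538invalid input at $[0]: expected keys hand, x, y, z, roll
```

```bash
python3 -m jog '[{"hand":85,"x":45,"y":-8,"z":0,"roll":0},{"hand":85,"x":90,"y":-17,"z":10,"roll":0},{"hand":85,"x":135,"y":-25,"z":20,"roll":0},{"hand":85,"x":180,"y":-33,"z":35,"roll":0},{"hand":85,"x":225,"y":-42,"z":50,"roll":0},{"hand":85,"x":270,"y":-50,"z":65,"roll":0},{"hand":85,"x":315,"y":-58,"z":80,"roll":0},{"hand":85,"x":355,"y":-66,"z":90,"roll":0},{"hand":85,"x":380,"y":-71,"z":90,"roll":0},{"hand":85,"x":393,"y":-73,"z":90,"roll":0},{"hand":85,"x":393.6,"y":-72.8,"z":90,"roll":0},{"hand":85,"x":393.6,"y":-72.8,"z":90,"roll":0}]'
python3 - <<'E'
from h import *
print(totool([.5023,-.3606,.0475]), sense()["width"])
E
```

```text
time_s: 1.3
eef_pos: [0.5015, -0.3613, 0.141]
tcp_rot: [-0.001, 0.992, 0.128, -0.0]
wrist_force: [-0.8, 0.1, -0.8]
width: 0.0852
[ 0.97005774 -0.36528649 93.53706201] 0.08524730061486314
```

```bash
python3 -m jog '[{"hand":85,"x":1,"y":0,"z":30,"roll":0},{"hand":85,"x":1,"y":0,"z":60,"roll":0},{"hand":85,"x":1,"y":0,"z":82,"roll":0},{"hand":85,"x":1,"y":0,"z":93.5,"roll":0},{"hand":85,"x":1,"y":0,"z":93.5,"roll":0},{"hand":58,"x":1,"y":0,"z":93.5,"roll":0},{"hand":55,"x":1,"y":0,"z":93.5,"roll":0},{"hand":50,"x":1,"y":0,"z":93.5,"roll":0},{"hand":50,"x":1,"y":0,"z":93.5,"roll":0},{"hand":50,"x":1,"y":0,"z":93.5,"roll":0},{"hand":50,"x":1,"y":0,"z":93.5,"roll":0},{"hand":50,"x":1,"y":0,"z":93.5,"roll":0}]'
python3 -m jog '[{"hand":40,"x":0,"y":0,"z":-10,"roll":0},{"hand":40,"x":0,"y":0,"z":-35,"roll":0},{"hand":40,"x":0,"y":0,"z":-70,"roll":0},{"hand":40,"x":0,"y":0,"z":-110,"roll":0},{"hand":40,"x":0,"y":0,"z":-120,"roll":0},{"hand":40,"x":0,"y":0,"z":-120,"roll":0},{"hand":40,"x":0,"y":0,"z":-120,"roll":0}]'
python3 - <<'E'
from h import *
import pickle
s=snapshot("side");f=s["frame"]
u,v=proj(s,sense()["eef_pos"]).astype(int);print(u,v)
c=f[max(0,v-60):v+80,max(0,u-70):u+70];cv2.imwrite("pics/g1.png",cv2.resize(c,None,fx=3,fy=3))
# place target: large centre
P=[.527,.1562,.0]
print(totool(P))
S=pickle.load(open("side0.pkl","rb"));g=cv2.cvtColor(S["frame"],cv2.COLOR_BGR2GRAY)[190:245,260:340]
cv2.imwrite("pics/g1b.png",np.vstack([cv2.resize(cv2.resize(c,(140,140)),(420,420)),cv2.resize(cv2.cvtColor(g,cv2.COLOR_GRAY2BGR),(420,289))[:180]]))
E
```

```text
time_s: 2.5
eef_pos: [0.5029, -0.3618, 0.0499]
tcp_rot: [0.001, 0.992, 0.128, 0.001]
wrist_force: [-3.4, 0.2, 7.5]
width: 0.0601
time_s: 3.2
eef_pos: [0.5022, -0.3611, 0.1689]
tcp_rot: [0.0, 0.992, 0.128, 0.0]
wrist_force: [0.1, -0.4, -2.0]
width: 0.0603
322 320
[ 155.68952674 -493.84322605  168.54147433]
```

View pics/g1b.png

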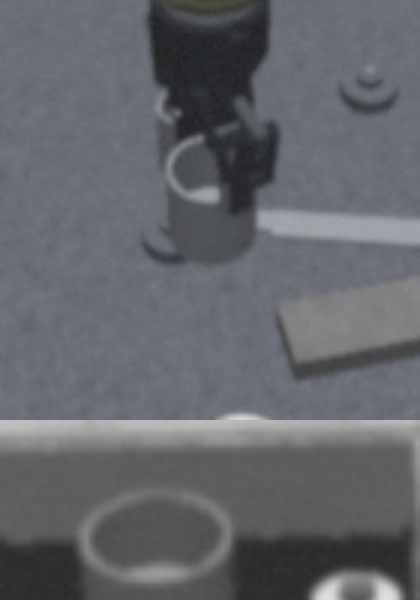

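The middle pot is held level, and the side view puts the large rim at (289,212), matching the top estimate. Carrying it over.

```bash
python3 -m jog '[{"hand":40,"x":8,"y":-30,"z":-5,"roll":0},{"hand":40,"x":22,"y":-75,"z":-5,"roll":0},{"hand":40,"x":37,"y":-120,"z":-5,"roll":0},{"hand":40,"x":52,"y":-165,"z":-5,"roll":0},{"hand":40,"x":66,"y":-210,"z":-5,"roll":0},{"hand":40,"x":81,"y":-255,"z":-5,"roll":0},{"hand":40,"x":96,"y":-300,"z":-5,"roll":0},{"hand":40,"x":110,"y":-345,"z":-5,"roll":0},{"hand":40,"x":125,"y":-390,"z":-5,"roll":0},{"hand":40,"x":139,"y":-435,"z":-5,"roll":0},{"hand":40,"x":149,"y":-470,"z":-5,"roll":0},{"hand":40,"x":154,"y":-485,"z":-5,"roll":0}]'
python3 -c "
from h import *
print(totool([.527,.1562,.076]),sense()['joints'])"
```

```text
time_s: 4.45
eef_pos: [0.5266, 0.15, 0.1721]
tcp_rot: [-0.0, 0.992, 0.13, -0.002]
wrist_force: [-0.2, -1.0, -2.3]
width: 0.06
[ 2.22961933 -5.79215047 96.06260532] [6.08118754e-02 4.27705248e-01 1.40160881e+00 7.72025022e-04
 1.31542028e+00 1.37117626e+00]
```

```bash
python3 -m jog '[{"hand":40,"x":2,"y":-6,"z":0,"roll":0},{"hand":40,"x":2,"y":-6,"z":0,"roll":0},{"hand":40,"x":2,"y":-6,"z":15,"roll":0},{"hand":40,"x":2,"y":-6,"z":35,"roll":0},{"hand":40,"x":2,"y":-6,"z":40,"roll":0},{"hand":40,"x":2,"y":-6,"z":40,"roll":0}]'
python3 - <<'E'
from h import *
s=snapshot("side");u,v=proj(s,sense()["eef_pos"]).astype(int)
c=cv2.resize(s["frame"][v-60:v+60,u-70:u+70],None,fx=4,fy=4)
cv2.imwrite("pics/p1.png",c);print(totool([.527,.1562,.076]),u,v)
E
```

```text
time_s: 5.05
eef_pos: [0.5268, 0.1552, 0.1315]
tcp_rot: [-0.0, 0.992, 0.129, -0.002]
wrist_force: [-0.6, 0.1, -1.1]
width: 0.0597
[ 0.18136631 -0.73309014 56.31540882] 288 195
```

View pics/p1.png

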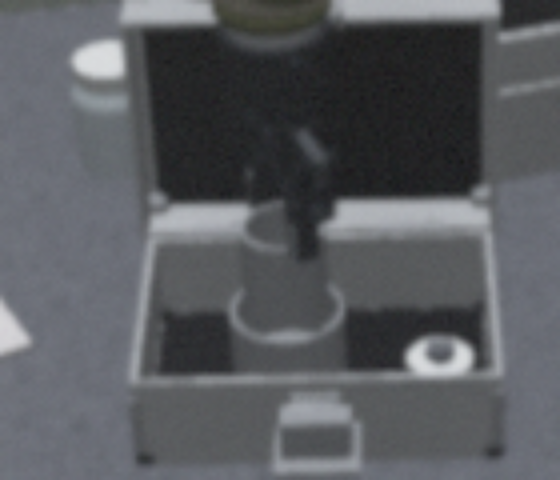

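Picture 5: the middle pot (centre column 285) sits over the large pot's mouth (287). It's centred, so down it goes.

```bash
python3 -m jog '[{"hand":40,"x":0,"y":-1,"z":15,"roll":0},{"hand":40,"x":0,"y":-1,"z":35,"roll":0},{"hand":40,"x":0,"y":-1,"z":48,"roll":0},{"hand":40,"x":0,"y":-1,"z":54,"roll":0},{"hand":40,"x":0,"y":-1,"z":56,"roll":0},{"hand":40,"x":0,"y":-1,"z":57,"roll":0}]'
python3 -c "
from h import *
print(totool([.527,.1562,.074]))"
```

```text
time_s: 5.7
eef_pos: [0.5273, 0.1563, 0.0761]
tcp_rot: [-0.0, 0.992, 0.129, -0.001]
wrist_force: [1.0, 0.2, -1.2]
width: 0.0597
[-0.28191359  0.06241071  2.06270378]
```

```bash
python3 -m jog '[{"hand":40,"x":0,"y":0,"z":1.5,"roll":0},{"hand":40,"x":0,"y":0,"z":2.5,"roll":0},{"hand":40,"x":0,"y":0,"z":3,"roll":0}]'
python3 -m jog '[{"hand":75,"x":0,"y":0,"z":0,"roll":0},{"hand":75,"x":0,"y":0,"z":0,"roll":0},{"hand":75,"x":0,"y":0,"z":0,"roll":0},{"hand":75,"x":0,"y":0,"z":-20,"roll":0},{"hand":75,"x":0,"y":0,"z":-60,"roll":0},{"hand":75,"x":0,"y":0,"z":-100,"roll":0},{"hand":75,"x":0,"y":0,"z":-100,"roll":0}]'
python3 -c "
from h import *
print(totool([.5197,-.1848,.0513]))"
```

```text
time_s: 6.0
eef_pos: [0.5276, 0.1564, 0.0739]
tcp_rot: [-0.0, 0.992, 0.129, -0.0]
wrist_force: [-3.7, -0.2, 8.6]
width: 0.0601
time_s: 6.7
eef_pos: [0.5298, 0.1566, 0.179]
tcp_rot: [-0.0, 0.992, 0.129, 0.005]
wrist_force: [0.4, -0.4, 0.9]
width: 0.0752
[-98.39730906 327.23718721 127.20527263]
```

The contact came at the expected height (seated). On to the small pot.

```bash
python3 -m jog '[{"hand":75,"x":-12,"y":40,"z":0,"roll":0},{"hand":75,"x":-25,"y":85,"z":0,"roll":0},{"hand":75,"x":-39,"y":130,"z":0,"roll":0},{"hand":75,"x":-52,"y":175,"z":0,"roll":0},{"hand":75,"x":-66,"y":220,"z":0,"roll":0},{"hand":75,"x":-79,"y":265,"z":10,"roll":0},{"hand":75,"x":-90,"y":300,"z":20,"roll":0},{"hand":75,"x":-96,"y":320,"z":30,"roll":0},{"hand":75,"x":-98.4,"y":327.2,"z":35,"roll":0},{"hand":75,"x":-98.4,"y":327.2,"z":40,"roll":0},{"hand":75,"x":-98.4,"y":327.2,"z":40,"roll":0}]'
python3 - <<'E'
from h import *
s=snapshot("top");f=s["frame"]
print(totool([.5197,-.1848,.0513]))
c=cv2.resize(f[205:305,200:400],None,fx=4,fy=4,interpolation=cv2.INTER_CUBIC);cv2.imwrite("pics/p2.png",c)
up=cv2.resize(cv2.cvtColor(f,cv2.COLOR_BGR2GRAY),None,fx=4,fy=4,interpolation=cv2.INTER_CUBIC)
rp=31/1000*s["fx"]/(s["position"][2]-.09)*4;x0,y0=222*4,234*4;w=up[y0:y0+176,x0:x0+176]
k=cv2.HoughCircles(cv2.GaussianBlur(w,(5,5),0),cv2.HOUGH_GRADIENT,1,5,param1=80,param2=6,minRadius=int(rp-2),maxRadius=int(rp+2))
for a,b,r in k[0][:3]:
    uu,vv=(a+x0+.5)/4-.5,(b+y0+.5)/4-.5;print(uu,vv,r,rp,cast(s,uu,vv,.09))
E
```

```text
time_s: 7.8
eef_pos: [0.5187, -0.1837, 0.1379]
tcp_rot: [-0.001, 0.992, 0.13, 0.004]
wrist_force: [-0.3, 0.2, -0.8]
width: 0.075
[-0.36288508  1.32066773 87.1790849 ]
244.75 256.0 45.4 44.042598769323824 [0.52431793 0.14943321 0.09      ]
243.0 254.5 43.2 44.042598769323824 [0.52862419 0.15447537 0.09      ]
241.75 255.75 45.4 44.042598769323824 [0.52507238 0.15795517 0.09      ]
```

View pics/p2.png

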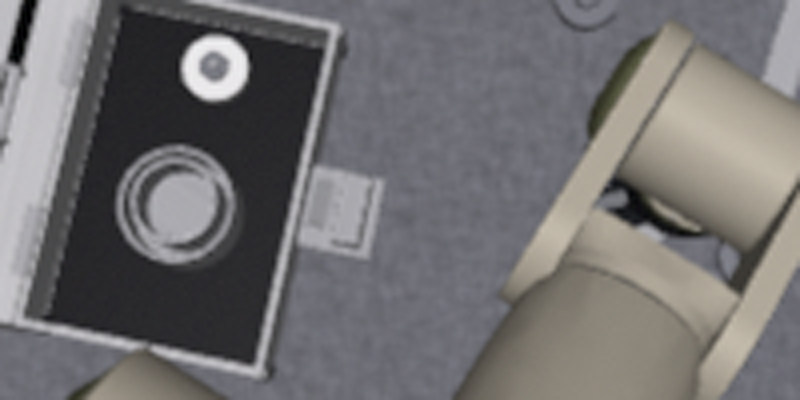

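Picture 6: the middle pot is nested concentrically in the large one, at about px (244,256). Now grasping the small pot.

```bash
python3 -m jog '[{"hand":75,"x":0,"y":1,"z":25,"roll":0},{"hand":75,"x":0,"y":1,"z":55,"roll":0},{"hand":75,"x":0,"y":1,"z":78,"roll":0},{"hand":75,"x":0,"y":1,"z":87,"roll":0},{"hand":75,"x":0,"y":1,"z":88,"roll":0},{"hand":38,"x":0,"y":1,"z":88,"roll":0},{"hand":35,"x":0,"y":1,"z":88,"roll":0},{"hand":30,"x":0,"y":1,"z":88,"roll":0},{"hand":30,"x":0,"y":1,"z":88,"roll":0},{"hand":30,"x":0,"y":1,"z":88,"roll":0},{"hand":30,"x":0,"y":1,"z":88,"roll":0},{"hand":30,"x":0,"y":1,"z":88,"roll":0}]'
python3 -m jog '[{"hand":25,"x":0,"y":0,"z":-10,"roll":0},{"hand":25,"x":0,"y":0,"z":-40,"roll":0},{"hand":25,"x":0,"y":0,"z":-80,"roll":0},{"hand":25,"x":0,"y":0,"z":-120,"roll":0},{"hand":25,"x":0,"y":0,"z":-135,"roll":0},{"hand":25,"x":0,"y":0,"z":-135,"roll":0},{"hand":25,"x":0,"y":0,"z":-135,"roll":0}]'
python3 -c "
from h import *
print(totool([.528,.156,.092]))"
```

```text
time_s: 9.05
eef_pos: [0.5206, -0.1845, 0.0521]
tcp_rot: [0.0, 0.992, 0.13, 0.006]
wrist_force: [-1.0, 1.6, 6.1]
width: 0.04
time_s: 9.75
eef_pos: [0.5187, -0.1844, 0.1869]
tcp_rot: [0.0, 0.992, 0.13, 0.006]
wrist_force: [0.1, 0.4, -1.4]
width: 0.0398
[  95.60175253 -326.68799503   95.24930966]
```

```bash
python3 -m jog '[{"hand":25,"x":9,"y":-30,"z":0,"roll":0},{"hand":25,"x":22,"y":-75,"z":0,"roll":0},{"hand":25,"x":35,"y":-120,"z":0,"roll":0},{"hand":25,"x":48,"y":-165,"z":0,"roll":0},{"hand":25,"x":61,"y":-210,"z":0,"roll":0},{"hand":25,"x":74,"y":-255,"z":0,"roll":0},{"hand":25,"x":86,"y":-295,"z":0,"roll":0},{"hand":25,"x":93,"y":-318,"z":10,"roll":0},{"hand":25,"x":95.6,"y":-326.7,"z":25,"roll":0},{"hand":25,"x":95.6,"y":-326.7,"z":35,"roll":0},{"hand":25,"x":95.6,"y":-326.7,"z":35,"roll":0}]'
python3 - <<'E'
from h import *
s=snapshot("side");u,v=proj(s,sense()["eef_pos"]).astype(int)
c=cv2.resize(s["frame"][v-40:v+60,u-60:u+60],None,fx=5,fy=5,interpolation=cv2.INTER_CUBIC)
cv2.imwrite("pics/p3.png",c);print(totool([.528,.156,.092]),u,v)
E
```

```text
time_s: 10.85
eef_pos: [0.5263, 0.1555, 0.15]
tcp_rot: [0.0, 0.992, 0.13, 0.003]
wrist_force: [0.8, 0.3, -1.3]
width: 0.0396
[ 0.74365866 -0.54963791 59.1990069 ] 288 189
```

View pics/p3.png

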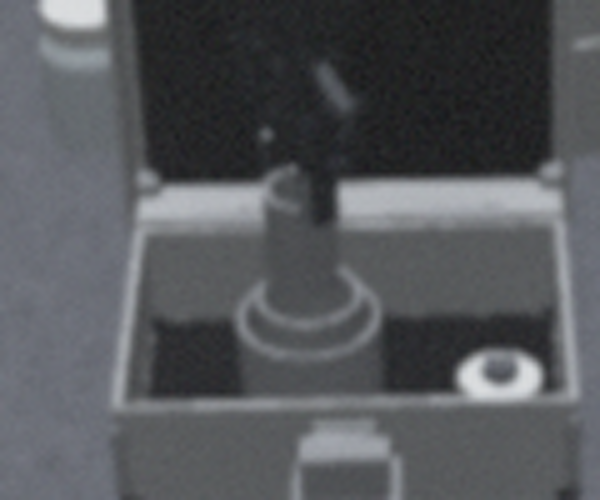

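```bash
python3 - <<'E'
from h import *
s=snapshot("side")
print(proj(s,[.5263,.1555,.098]),proj(s,[.5263,.1555,.16]),proj(s,[.528,.156,.09]),proj(s,[.528,.156,.074]))
f=s["frame"][:,228:348]
# measured: medium rim centre px, from picture
for (cx,cy) in((310,290),(302,240)): print((cx+.5)/5-.5+228,(cy+.5)/5-.5+149)
print(cast(s,289.7,207,.09))
E
```

```text
[288.99820808 205.0247498 ] [287.92971155 187.00006841] [289.67902914 207.10161431] [289.94067133 211.5761175 ]
289.6 206.6
288.0 196.6
[0.52815201 0.15647897 0.09      ]
```

The projections confirm that the middle pot is at (0.528, 0.156) and the small one is aligned within 2 mm. Lowering it.

```bash
python3 -m jog '[{"hand":25,"x":1.5,"y":-0.5,"z":10,"roll":0},{"hand":25,"x":1.5,"y":-0.5,"z":28,"roll":0},{"hand":25,"x":1.5,"y":-0.5,"z":45,"roll":0},{"hand":25,"x":1.5,"y":-0.5,"z":55,"roll":0},{"hand":25,"x":1.5,"y":-0.5,"z":58,"roll":0},{"hand":25,"x":1.5,"y":-0.5,"z":59.5,"roll":0},{"hand":25,"x":1.5,"y":-0.5,"z":60.5,"roll":0},{"hand":25,"x":1.5,"y":-0.5,"z":60.5,"roll":0}]'
```

```text
time_s: 11.75
eef_pos: [0.5298, 0.156, 0.0923]
tcp_rot: [0.0, 0.992, 0.129, 0.006]
wrist_force: [-1.1, -0.2, -0.5]
width: 0.0399
```

```bash
python3 -m jog '[{"hand":55,"x":0,"y":0,"z":0,"roll":0},{"hand":55,"x":0,"y":0,"z":0,"roll":0},{"hand":55,"x":0,"y":0,"z":0,"roll":0},{"hand":55,"x":0,"y":0,"z":-25,"roll":0},{"hand":55,"x":0,"y":0,"z":-65,"roll":0},{"hand":30,"x":0,"y":0,"z":-110,"roll":8},{"hand":0,"x":0,"y":0,"z":-150,"roll":16},{"hand":0,"x":0,"y":0,"z":-185,"roll":24},{"hand":0,"x":0,"y":0,"z":-193,"roll":25.7},{"hand":0,"x":0,"y":0,"z":-193,"roll":25.7}]'
python3 - <<'E'
from h import *
import pickle
T=pickle.load(open("top0.pkl","rb"))
C=np.array([.5481,.1494,0]);a=np.radians(-10.86);ex=np.array([np.cos(a),np.sin(a),0]);ey=np.array([-ex[1],ex[0],0])
def lid(x,d,h,th): 
    return C+ex*x+ey*(.09-(d*np.cos(th)-h*np.sin(th)))+np.array([0,0,.075+d*np.sin(th)+h*np.cos(th)])
for th in(1.6,1.75,1.9): print(th,[proj(T,lid(x,d,h,th)).round(1) for x,d,h in((.134,.184,.045),(-.134,.184,.045),(.045,.15,.08),(-.045,.15,.08))])
print(cast(T,118,286,.1),cast(T,160,225,.12))
s=snapshot("side");u,v=290,207
c=cv2.resize(s["frame"][130:270,220:360],None,fx=4,fy=4,interpolation=cv2.INTER_CUBIC);cv2.imwrite("pics/p4.png",c)
print(totool(C-.085*ex+.205*ey+[0,0,.2]))
E
```

```text
time_s: 12.75
eef_pos: [0.5277, 0.1559, 0.2861]
tcp_rot: [-0.001, 0.996, -0.094, 0.007]
wrist_force: [0.1, -0.8, -0.3]
width: -0.0002
1.6 [array([191.6, 176.8]), array([166.9, 281.4]), array([174.6, 211.3]), array([166.5, 245.3])]
1.75 [array([182.3, 176. ]), array([157.6, 279.7]), array([168.4, 211.1]), array([160.3, 244.6])]
1.9 [array([174.4, 175.9]), array([149.7, 278.2]), array([163.6, 211.2]), array([155.6, 244.3])]
[0.44070702 0.49968731 0.1       ] [0.6091908  0.38370207 0.12      ]
[ -63.75233318 -202.50352702   84.369324  ]
```

View pics/p4.png

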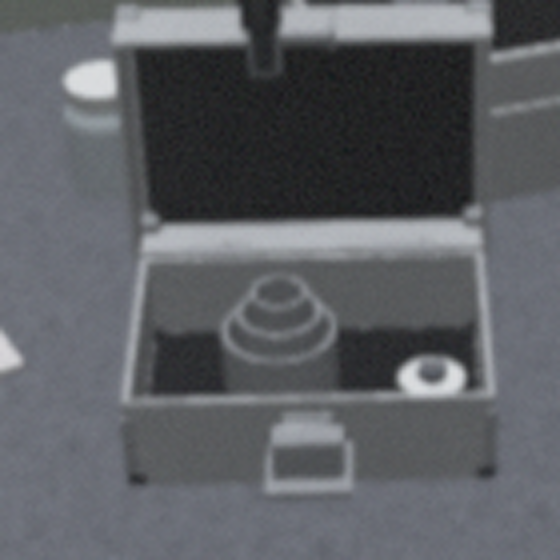

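Picture 8: three rims nested, lid about 1.63 rad (corner pixels match between 1.6 and 1.75), and the tool is above the lid. Going over and behind the lid, left of the handle.

```bash
python3 -m jog '[{"hand":0,"x":-10,"y":-30,"z":-8,"roll":0},{"hand":0,"x":-25,"y":-75,"z":-8,"roll":0},{"hand":0,"x":-40,"y":-120,"z":-8,"roll":0},{"hand":0,"x":-54,"y":-165,"z":-8,"roll":0},{"hand":0,"x":-62,"y":-195,"z":-8,"roll":0},{"hand":0,"x":-64,"y":-202,"z":-5,"roll":0},{"hand":0,"x":-64,"y":-202,"z":20,"roll":0},{"hand":0,"x":-64,"y":-202,"z":50,"roll":0},{"hand":0,"x":-64,"y":-202,"z":75,"roll":0},{"hand":0,"x":-64,"y":-202,"z":84,"roll":0},{"hand":0,"x":-64,"y":-202,"z":84,"roll":0}]'
cat >> h.py <<'E'
C=np.array([.5481,.1494,0]);_a=np.radians(-10.86);ex=np.array([np.cos(_a),np.sin(_a),0]);ey=np.array([-ex[1],ex[0],0])
def lid(x,d,h,th): 
    return C+ex*x+ey*(.09-(d*np.cos(th)-h*np.sin(th)))+np.array([0,0,.075+d*np.sin(th)+h*np.cos(th)])
def state():
    t=sense();p=np.array(t["eef_pos"])-C
    print("case x %.1f f %.1f up %.1f"%(p@ex*1e3,90-p@ey*1e3,p[2]*1e3-75),"F",t["wrist_force"].round(1),"w",round(t["width"],4),"j",t["joints"].round(2))
E
python3 -c "
from h import *
state()"
```

```text
time_s: 13.9
eef_pos: [0.5026, 0.3655, 0.1986]
tcp_rot: [0.0, 0.996, -0.094, 0.004]
wrist_force: [0.0, 0.4, 0.8]
width: -0.0002
case x -85.4 f -113.6 up 123.6 F [0.  0.4 0.8] w -0.0002 j [ 0.44  0.53  1.15 -0.    1.46  2.2 ]
```

```bash
python3 -m jog '[{"hand":0,"x":0,"y":12,"z":-5,"roll":0},{"hand":0,"x":0,"y":28,"z":-10,"roll":0},{"hand":0,"x":0,"y":40,"z":-10,"roll":0},{"hand":0,"x":0,"y":50,"z":-10,"roll":0},{"hand":0,"x":0,"y":60,"z":-10,"roll":0},{"hand":0,"x":0,"y":70,"z":-10,"roll":0},{"hand":0,"x":0,"y":80,"z":-10,"roll":0},{"hand":0,"x":0,"y":92,"z":-10,"roll":0},{"hand":0,"x":0,"y":104,"z":-10,"roll":0},{"hand":0,"x":0,"y":116,"z":-10,"roll":0},{"hand":0,"x":0,"y":128,"z":-10,"roll":0}]'
python3 -c "
from h import *
state()"
```

```text
time_s: 15.0
eef_pos: [0.4784, 0.2387, 0.2083]
tcp_rot: [0.0, 0.996, -0.094, 0.004]
wrist_force: [-0.3, 1.3, 0.2]
width: -0.0
case x -85.3 f 15.4 up 133.3 F [-0.3  1.3  0.2] w -0.0 j [ 0.24  0.37  1.38 -0.    1.38  2.  ]
```

```bash
python3 -m jog '[{"hand":0,"x":0,"y":15,"z":0,"roll":0},{"hand":0,"x":0,"y":28,"z":0,"roll":0},{"hand":0,"x":0,"y":41,"z":0,"roll":0},{"hand":0,"x":0,"y":53,"z":6,"roll":0},{"hand":0,"x":0,"y":65,"z":12,"roll":0},{"hand":0,"x":0,"y":77,"z":19,"roll":0},{"hand":0,"x":0,"y":86,"z":29,"roll":0},{"hand":0,"x":0,"y":95,"z":40,"roll":0},{"hand":0,"x":0,"y":103,"z":51,"roll":0},{"hand":0,"x":0,"y":109,"z":60,"roll":0},{"hand":0,"x":0,"y":113,"z":66,"roll":0}]'
python3 - <<'E'
from h import *
state()
s=snapshot("side");cv2.imwrite("pics/p5.png",cv2.resize(s["frame"][130:270,220:360],None,fx=3,fy=3))
E
```

```text
time_s: 16.1
eef_pos: [0.4574, 0.1269, 0.1413]
tcp_rot: [0.0, 0.996, -0.094, 0.003]
wrist_force: [0.6, 0.8, 0.5]
width: -0.0002
case x -84.8 f 129.2 up 66.3 F [0.6 0.8 0.5] w -0.0002 j [ 0.02  0.34  1.65 -0.    1.14  1.78]
```

View pics/p5.png

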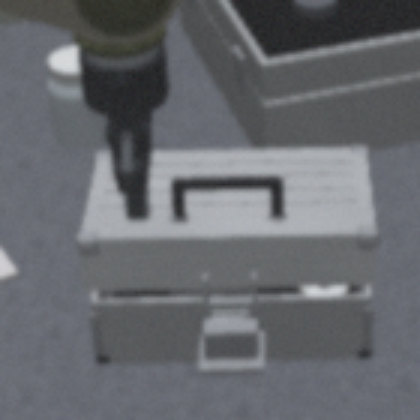

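Picture 9: the lid is nearly shut, the handle bar is near px (296,191), and a slight gap remains. Moving to the front edge beside the handle, then pressing.

```bash
python3 -m jog '[{"hand":0,"x":3,"y":4,"z":-8,"roll":0},{"hand":0,"x":14,"y":20,"z":-8,"roll":0},{"hand":0,"x":20,"y":33,"z":-8,"roll":0},{"hand":0,"x":20,"y":34,"z":-4,"roll":0},{"hand":0,"x":20,"y":34,"z":2,"roll":0},{"hand":0,"x":20,"y":34,"z":6,"roll":0},{"hand":0,"x":20,"y":34,"z":9,"roll":0},{"hand":0,"x":20,"y":34,"z":11,"roll":0}]'
python3 -c "
from h import *
state()"
python3 -m jog '[{"hand":0,"x":0,"y":0,"z":2,"roll":0},{"hand":0,"x":0,"y":0,"z":4,"roll":0},{"hand":0,"x":0,"y":0,"z":4,"roll":0}]'
python3 -c "
from h import *
state()"
```

```text
time_s: 16.95
eef_pos: [0.4708, 0.0896, 0.1303]
tcp_rot: [0.001, 0.996, -0.093, 0.003]
wrist_force: [-0.1, -1.3, 3.8]
width: -0.0002
case x -64.7 f 163.3 up 55.3 F [-0.1 -1.3  3.8] w -0.0002 j [-0.06  0.36  1.65 -0.    1.12  1.7 ]
time_s: 17.25
eef_pos: [0.4704, 0.0899, 0.1258]
tcp_rot: [0.001, 0.996, -0.093, 0.003]
wrist_force: [-0.1, 0.6, 0.1]
width: -0.0
case x -65.1 f 163.0 up 50.8 F [-0.1  0.6  0.1] w -0.0 j [-0.06  0.37  1.66 -0.    1.11  1.7 ]
```

```bash
for i in 1; do python3 -m jog '[{"hand":0,"x":0,"y":0,"z":2,"roll":0},{"hand":0,"x":0,"y":0,"z":4,"roll":0},{"hand":0,"x":0,"y":0,"z":4,"roll":0}]'; done
python3 -c "
from h import *
state()"
python3 -m jog '[{"hand":0,"x":0,"y":0,"z":2,"roll":0},{"hand":0,"x":0,"y":0,"z":4,"roll":0},{"hand":0,"x":0,"y":0,"z":4,"roll":0}]'
python3 -c "
from h import *
state()"
```

```text
time_s: 17.55
eef_pos: [0.4701, 0.0901, 0.1213]
tcp_rot: [0.001, 0.996, -0.093, 0.002]
wrist_force: [0.3, 0.1, 0.6]
width: -0.0001
case x -65.4 f 163.0 up 46.3 F [0.3 0.1 0.6] w -0.0001 j [-0.06  0.38  1.67 -0.    1.1   1.7 ]
time_s: 17.85
eef_pos: [0.4704, 0.0901, 0.1197]
tcp_rot: [0.001, 0.996, -0.093, 0.004]
wrist_force: [-8.3, -1.2, 27.7]
width: -0.0002
case x -65.1 f 162.9 up 44.7 F [-8.3 -1.2 27.7] w -0.0002 j [-0.06  0.38  1.67 -0.    1.09  1.7 ]
```

The lid is at its shut height (0.120) and carries 28 N. Now going to the handle to tug.

```bash
python3 -m jog '[{"hand":0,"x":0,"y":0,"z":-10,"roll":0},{"hand":20,"x":0,"y":0,"z":-35,"roll":0},{"hand":45,"x":0,"y":0,"z":-65,"roll":0},{"hand":45,"x":15,"y":-3,"z":-72,"roll":0},{"hand":45,"x":40,"y":-10,"z":-72,"roll":0},{"hand":45,"x":60,"y":-13,"z":-72,"roll":0},{"hand":45,"x":65,"y":-13,"z":-72,"roll":0},{"hand":45,"x":65,"y":-13,"z":-72,"roll":0}]'
python3 - <<'E'
from h import *
state()
T=snapshot("top");g=cv2.cvtColor(T["frame"],cv2.COLOR_BGR2HSV)[:,:,2]
s=snapshot("side");u,v=proj(s,lid(0,.15,.08,0)).astype(int);print(u,v)
c=cv2.resize(s["frame"][130:270,220:360],None,fx=4,fy=4,interpolation=cv2.INTER_CUBIC)
for x in(-.045,.045):
    p=(proj(s,lid(x,.15,.08,0))-[220,130])*4;cv2.circle(c,tuple(p.astype(int)),3,(0,0,255),-1)
cv2.imwrite("pics/p6.png",c)
E
```

```text
time_s: 18.65
eef_pos: [0.5361, 0.0908, 0.1917]
tcp_rot: [0.001, 0.996, -0.093, 0.003]
wrist_force: [-0.0, -0.2, -0.2]
width: 0.045
case x -0.7 f 149.8 up 116.7 F [-0.  -0.2 -0.2] w 0.045 j [-0.05  0.4   1.39 -0.    1.35  1.71]
296 200
```

View pics/p6.png

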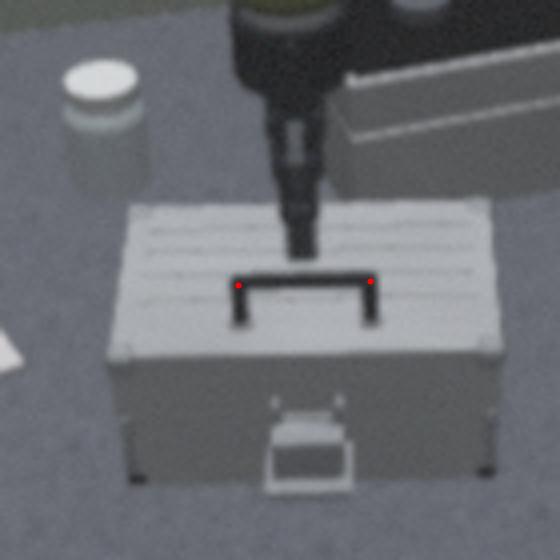

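Picture 10: the lid is flush, and the predicted bar ends fall on the real bar to within about 1 px. Pinching it.

```bash
python3 -m jog '[{"hand":45,"x":0,"y":0,"z":20,"roll":0},{"hand":45,"x":0,"y":0,"z":42,"roll":0},{"hand":45,"x":0,"y":0,"z":54,"roll":0},{"hand":45,"x":0,"y":0,"z":54.5,"roll":0},{"hand":5,"x":0,"y":0,"z":54.5,"roll":0},{"hand":0,"x":0,"y":0,"z":54.5,"roll":0},{"hand":0,"x":0,"y":0,"z":54.5,"roll":0},{"hand":0,"x":0,"y":0,"z":54.5,"roll":0},{"hand":0,"x":0,"y":0,"z":54.5,"roll":0},{"hand":0,"x":0,"y":0,"z":54.5,"roll":0}]'
python3 -c "
from h import *
state()"
python3 -m jog '[{"hand":0,"x":0,"y":0,"z":-1,"roll":0},{"hand":0,"x":0,"y":0,"z":-2,"roll":0},{"hand":0,"x":0,"y":0,"z":-2,"roll":0}]'
python3 -c "
from h import *
state()"
```

```text
time_s: 19.75
eef_pos: [0.5371, 0.0965, 0.139]
tcp_rot: [-0.005, 0.996, -0.093, 0.006]
wrist_force: [6.6, 31.8, -0.6]
width: 0.0098
case x -0.8 f 144.0 up 64.0 F [ 6.6 31.8 -0.6] w 0.0098 j [-0.04  0.45  1.47  0.01  1.21  1.71]
time_s: 20.05
eef_pos: [0.5374, 0.098, 0.1412]
tcp_rot: [-0.007, 0.996, -0.093, 0.006]
wrist_force: [3.6, 10.6, -6.1]
width: 0.0097
case x -0.8 f 142.5 up 66.2 F [ 3.6 10.6 -6.1] w 0.0097 j [-0.04  0.45  1.46  0.01  1.21  1.71]
```

```bash
python3 -m jog '[{"hand":0,"x":0,"y":0,"z":-1,"roll":0},{"hand":0,"x":0,"y":0,"z":-2,"roll":0},{"hand":0,"x":0,"y":0,"z":-2,"roll":0}]'
python3 -c "
from h import *
state()"
```

```text
time_s: 20.35
eef_pos: [0.5374, 0.0983, 0.1418]
tcp_rot: [-0.007, 0.996, -0.093, 0.005]
wrist_force: [7.2, 5.3, -17.9]
width: 0.01
case x -0.9 f 142.2 up 66.8 F [  7.2   5.3 -17.9] w 0.01 j [-0.04  0.45  1.46  0.01  1.22  1.71]
```

It holds at 18 N with 0.6 mm of movement. One more steady hold to confirm, then easing off and releasing.

```bash
python3 -m jog '[{"hand":0,"x":0,"y":0,"z":-1.6,"roll":0},{"hand":0,"x":0,"y":0,"z":-1.6,"roll":0},{"hand":0,"x":0,"y":0,"z":-1.6,"roll":0},{"hand":0,"x":0,"y":0,"z":-1.6,"roll":0}]'
python3 -c "
from h import *
state()"
python3 -m jog '[{"hand":0,"x":0,"y":0,"z":1,"roll":0},{"hand":0,"x":0,"y":0,"z":2,"roll":0},{"hand":0,"x":0,"y":0,"z":2,"roll":0}]'
python3 -c "
from h import *
state()"
```

```text
time_s: 20.75
eef_pos: [0.5374, 0.0983, 0.1418]
tcp_rot: [-0.007, 0.996, -0.094, 0.005]
wrist_force: [6.3, 4.7, -18.9]
width: 0.0097
case x -0.9 f 142.2 up 66.8 F [  6.3   4.7 -18.9] w 0.0097 j [-0.04  0.45  1.46  0.02  1.22  1.71]
time_s: 21.05
eef_pos: [0.5373, 0.0977, 0.1402]
tcp_rot: [-0.007, 0.996, -0.094, 0.005]
wrist_force: [-2.2, -5.1, -1.3]
width: 0.0097
case x -0.9 f 142.8 up 65.2 F [-2.2 -5.1 -1.3] w 0.0097 j [-0.04  0.45  1.46  0.01  1.22  1.71]
```

```bash
python3 -m jog '[{"hand":45,"x":0,"y":0,"z":0,"roll":0},{"hand":45,"x":0,"y":0,"z":0,"roll":0},{"hand":45,"x":0,"y":0,"z":0,"roll":0},{"hand":45,"x":0,"y":0,"z":0,"roll":0},{"hand":45,"x":0,"y":0,"z":-25,"roll":0},{"hand":45,"x":0,"y":0,"z":-65,"roll":0},{"hand":45,"x":0,"y":0,"z":-110,"roll":0},{"hand":45,"x":0,"y":0,"z":-150,"roll":0},{"hand":45,"x":0,"y":0,"z":-160,"roll":0},{"hand":45,"x":0,"y":0,"z":-160,"roll":0}]'
python3 - <<'E'
from h import *
state();s=snapshot("side");t=snapshot("top")
a=cv2.resize(s["frame"][110:390,210:470],(400,430));b=cv2.resize(t["frame"][150:370,80:560],(400,183));b=cv2.resize(b,(400,183))
cv2.imwrite("pics/p7.png",np.vstack([cv2.resize(s["frame"][110:390,210:470],(372,400)),cv2.resize(t["frame"][150:370,80:560],(372,170))]))
E
```

```text
time_s: 22.05
eef_pos: [0.5359, 0.0957, 0.3014]
tcp_rot: [-0.007, 0.996, -0.094, 0.006]
wrist_force: [0.4, -0.4, -0.9]
width: 0.0451
case x -1.9 f 145.0 up 226.4 F [ 0.4 -0.4 -0.9] w 0.0451 j [-0.05  0.32  1.18  0.01  1.62  1.71]
```

View pics/p7.png

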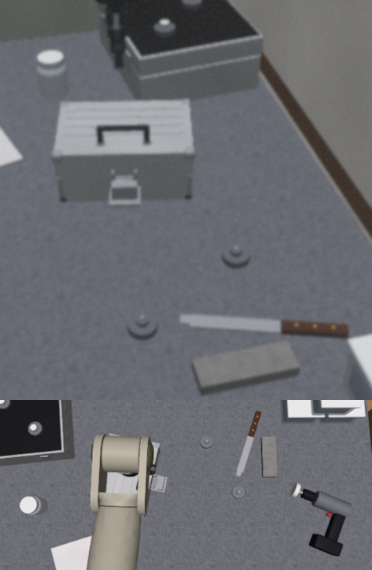

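Picture 11: the lid is shut flush, the gripper is clear above it, and the wheels, knife, stone, drill and jar look to be where they started. Handing in.

```bash
python3 -c "
from bench import job_done
print(job_done())"
```

```text
the job is handed in; nothing more can be done
None
```

The middle pot is in the large one, the small pot is in the middle one, and the case lid is shut and caught. I handed the job in at about 22 s of robot time; no verdict was reported.

- **Nesting:** each pot reached its seated height, and a picture before shutting showed three concentric rims.
- **Lid and catch:** I pressed the front edge beside the handle until the lid top was at 0.120 m, its shut height, under about 28 N. I did not see the snap itself, as the force read near zero between readings.
- **Tug:** the lid held at 18 to 19 N, moving about 0.6 mm during the firm pull, so no second press was needed. The bar rose about 2.8 mm in all, which is within the catch's play.
- **Other things:** in the last picture the lid was shut and the gripper clear. The wheels, knife, stone, drill and jar looked undisturbed; I judged that by eye.

One measurement was off: the handle bar was about 6 to 8 mm further back than my case estimate. Closing the gripper on it therefore pushed sideways with about 32 N for a moment, and that dropped when I began the tug.

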